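Clear the offcuts and blow down the work board

ROBOT

A 6-joint arm with a two-finger parallel gripper is mounted at the origin on the work surface. World frame = base frame: x ahead of the robot, y to its left, z up, the work surface at z = 0. Lengths are in m, angles in rad, forces in N, time in s.
With the tool pointing down it reaches from about 0.35 to 0.775 m from the base axis. Payload 7.3 kg.
Tool frame: the origin (TCP) lies at the centre of the arm's flange, where the gripper is bolted on; the fingertips stand 178 mm ahead of it and the grasp point (between the pads) lies 159 mm ahead of it; z points along the fingers, y is the line along which they close (so a half turn about z gives the same grasp; the last joint's range is limited). The gripper opens to 92 mm and grips with 3 to 60 N. Pads are 19 mm wide; open, the fingers measure 130 mm over their backs; the gripper's body (75 mm by 190 mm) begins 47 mm behind the grasp point.
Start: joints at [-1.46, 0.342, 1.524, -0, 1.275, -0.146], TCP at [0.133, -0.508, 0.405] pointing down, gripper open.
Joint ranges: [-2.53, 2.53], [-0.77, 2.02], [0.04, 2.7], [-1, 4.14], [0.28, 2.66], [-3.11, 3.11]. Speed limits (rad/s): [2.57, 2.57, 3.14, 3.14, 3.14, 3.14].

INTERFACE

Orientations are given as [roll, pitch, yaw] about the fixed x, y, z axes, in that order (R = Rz(yaw) Ry(pitch) Rx(roll)).
In Python, from cell import telemetry, vision, ticket gives the robot as it stands.
- The arm moves only by the shell command python3 -m crank 'ROWS' [FORCE]. ROWS is JSON, a list of rows, each a list of 5 numbers: the gripper command: -1 is shut, 1 is fully open, values between are in proportion, then the shift along the tool's x, y, z in mm, then the turn about the tool's z in rad. In form: [[fingers, dx, dy, dz, roll], ...]. A call has 1 to 12 rows; each row is the pose to reach, as a shift and turn from the pose commanded when the call began, along the tool's axes at that moment; what a row does not reach only later rows make up. A row lasts 1/12 s, in which the tool goes at most 41.7 mm and 7.16 degrees, less where a joint would pass 70% of its speed; a pose out of reach is approached as far as the arm can. A call with a gripper value outside its range is refused whole. The fingers move at their own pace and stop on an object; FORCE is the grip in N (left out, the last holds). Time passes only in rows, so rows that repeat a pose let the fingers close. It gives the time, the measured TCP pose, the force, the opening and the grip force at its end, in the units of the state.
- telemetry.observe(): the state, without advancing time (a new reading comes with each control period).
- vision.read_camera(name): name is "scene" or "top"; returns (picture, depth): 420x560x3 uint8, red, green, blue; 420x560 float32, m along the optical axis (not along the pixel's ray), 0 where there is no reading.
- vision.get_calibration(name): a dict with "camera_matrix" (3x3 intrinsics, pixels), "dist" ([k1, k2, p1, p2, k3] as OpenCV has them; the pictures are not rectified), "rvec" (rotation vector, rad) and "tvec" (3), from world to camera coordinates, as OpenCV has them. Camera axes: x right, y down, z forward; pixel columns grow to the right and rows downward; lengths in m; the calibration is good to about 2 mm. A picture is of the moment at which its call begins. get_calibration takes no time and is no camera call.
- ticket.hand_in(): hands the job in; it is judged then, once.
The state is a dict: "time": time; "qpos": joint angles; "qvel": joint speeds; "joint_efforts": joint torques, N m; "tool_pos": TCP position; "tool_rot": TCP orientation; "contact_force": force on the tool from outside, world axes, zero at the start; "torque": the same for the moment, N m; "opening": finger opening in m; "grip_force": force on a finger pad.
Only numpy, scipy, OpenCV 4.12 (cv2) and the standard library are available. Lean on these libraries where they do the work, as an engineer would, in place of code of your own. Each camera call takes 0.05 s, during which the arm holds its last target. There are 200 camera calls.

TASK

Clear the two pale wood offcuts off the green-topped work board into the red scrap bin beside it, leaving the dark guitar bridge lying where it is on the board. Then press the red cap of the air-duster can behind the board right down and hold it there a moment to blow the board clean, and let the cap come back up.

Things in the scene. Friction and masses are not known exactly. Their poses are not given: they have to be found in the camera images.
- board: Fixed raised work board, a solid block with a green cutting mat on top: 240 mm along its x, 360 mm along its y, flat top 100 mm above the bench, no lip at any edge. Origin at the centre of its underside, on the bench; x points away from the robot (board yawed up to 0.15 rad).
- bin: Fixed red open-topped scrap bin at the left or the right (+y or -y) end of the board, turned like the board, its wall 3 mm from the board's end: outside 240 mm along x, 220 mm along y, 85 mm high (its rim is 15 mm below the board's top), walls and floor 5 mm. Origin at the centre of its underside, on the bench, 293 mm from the board's origin along the board's y.
- tray: Fixed blue open-topped tray with clamps in it, of the same size as the bin, at the other end of the board. Not for scrap.
- offcut_a: Loose pale wood offcut, 90 mm long (x), 42 mm wide (y), 32 mm high, with a step down to 18 mm high over the last 28 mm at its +x end. About 60 g. Lies flat on the board at any yaw. Origin at the centre of its underside.
- offcut_a_mid (a point): The middle of offcut_a, 16 mm above its origin.
- offcut_b: Loose pale wood offcut, 70 mm long (x), 52 mm wide (y), 36 mm high, with a step down to 20 mm high over the last 22 mm of its width at the +y side (the high part spans y from -26 to +4 mm, the low part from +4 to +26 mm). About 70 g. Lies flat on the board at any yaw. Origin at the centre of its underside.
- offcut_b_mid (a point): The middle of offcut_b, 16 mm above its origin.
- bridge: Loose dark wooden guitar bridge (a good part), 150 mm long (x), 28 mm wide (y), 13 mm high at its middle, lying along the far (+x) edge of the board with its length along the board's y. About 60 g. Origin at the centre of its underside.
- can: Fixed white and blue air-duster can, 60 mm in diameter, on a 64 mm square foot bolted to the bench behind the board, its nozzle pointing at the board. Origin at the centre of its underside, on the bench. The top of its cap stands 188 mm above the bench.
- cap_top (a point): Centre of the flat top of the can's red round cap (34 mm in diameter, 20 mm high); it moves with the cap.
- cap (a joint): How far the sprung cap is pressed down, m: 0 up, 0.008 at its stop. The spring resists with about 2.4 N at the top and 7.2 N at the stop, and brings the cap back up.

How it is judged:
On the way, in this order (a step that is already met when the one before it is completed fails the run):
1. both offcuts lie in the red bin (x of offcut_a_mid in the frame of bin between -0.115 and 0.115 m and y of offcut_a_mid in the frame of bin between -0.105 and 0.105 m and z of offcut_a_mid in the frame of bin between 0 and 0.085 m and x of offcut_b_mid in the frame of bin between -0.115 and 0.115 m and y of offcut_b_mid in the frame of bin between -0.105 and 0.105 m and z of offcut_b_mid in the frame of bin between 0 and 0.085 m and linear speed of each of offcut_a, offcut_b below 0.05 m/s), for 0.3 s.
2. then the duster's cap is pressed down by at least 6 mm (of 8) (value of joint cap above 0.006 m), for 0.2 s.
At the end, for the whole second after the job is handed in: Both offcuts lie at rest inside the red bin, their middles within its walls and below its rim; the cap is back up (less than 2 mm down); the bridge lies at rest within 25 mm of where it was (all of step 1 and value of joint cap below 0.002 m and distance of bridge from where it was at the start of the episode below 0.025 m and linear speed of bridge below 0.05 m/s); the robot touches nothing.
It fails at once if the bridge is moved by more than 25 mm (distance of bridge from where it was at the start of the episode above 0.025 m).
It also fails if it takes over 50 s, if anything falls off the work surface, if the arm or the gripper's body presses on something with over 40 N, if the wrist force passes 120 N, or if a joint passes its speed limit or range.

## Working session

There is one attempt and no reset: what is moved stays moved. The work goes in short steps, Python scripts to look and compute and a shell command to move; the robot and the scene stay as the last step left them, time stands still between calls to the robot, and variables do not carry over. Pictures are saved under pics/ and viewed, at most 10 in all, crops included, and the job is handed in when it is done.

```bash
mkdir -p pics
cat > h.py <<'E'
import numpy as np, cv2
from cell import telemetry, vision, ticket
def cloud(name):
    im,d=vision.read_camera(name); c=vision.get_calibration(name)
    K=np.array(c["camera_matrix"]);R=cv2.Rodrigues(np.array(c["rvec"],float))[0];t=np.array(c["tvec"],float).ravel()
    h,w=d.shape;u,v=np.meshgrid(np.arange(w),np.arange(h))
    n=cv2.undistortPoints(np.stack([u,v],-1).reshape(-1,1,2).astype(np.float64),K,np.array(c["dist"],float)).reshape(h,w,2)
    P=np.concatenate([n*d[...,None],d[...,None]],-1)
    W=(P-t)@R; W[d==0]=np.nan
    return im,W
E
python3 - <<'E'
from h import *
for n in("top","scene"):
    im,W=cloud(n);cv2.imwrite(f"pics/{n}0.png",im[...,::-1]);np.save(f"{n}0.npy",W)
print(telemetry.observe())
E
```

```text
{'time': 0.1, 'qpos': array([-1.46000118e+00,  3.42656150e-01,  1.52488041e+00, -8.58272465e-06,
        1.27538494e+00, -1.46023038e-01]), 'qvel': array([-0.00047397, -0.00173741, -0.00197334, -0.00050044, -0.00053862,
        0.00011813]), 'joint_efforts': array([ 1.27133346e-03, -4.32007027e+01, -2.44693798e+01,  7.18570291e-02,
        5.25679090e-02, -5.00313945e-05]), 'tool_pos': array([ 0.1333492 , -0.50767324,  0.40412702]), 'tool_rot': array([-3.14027675e+00, -1.85233264e-04,  2.56820563e-01]), 'contact_force': array([-0.36717298, -0.15538296,  0.29103638]), 'torque': array([-0.00095518, -0.02575979, -0.00428446]), 'grip_force': 0.0, 'opening': 0.091391834766817}
```

View pics/top0.png

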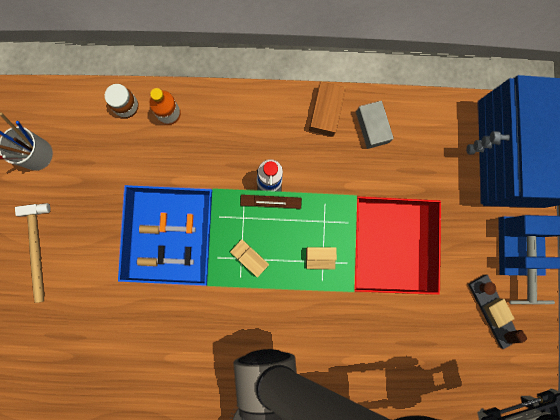

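View pics/scene0.png

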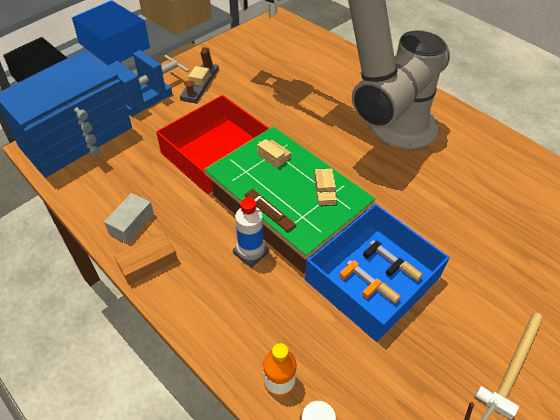

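The top view shows the blue tray on the left (+y) and the red bin on the right (-y). One offcut is at (249,259), the other at (321,258), the bridge is at (270,202) and the red cap at (270,169).

Run:
```python
from h import *
W=np.load("top0.npy");im=cv2.imread("pics/top0.png").astype(int)
b,g,r=im[...,0],im[...,1],im[...,2]
def box(name,m):
    P=W[m];P=P[~np.isnan(P[:,0])]
    rc=cv2.minAreaRect((P[:,:2]*1000).astype(np.float32))
    print(name,len(P),"rect",np.round(rc[0],1),np.round(rc[1],1),round(rc[2],1),"z",np.round(np.percentile(P[:,2],[5,50,95]),3))
    return P
def roi(x0,x1,y0,y1):
    m=np.zeros(W.shape[:2],bool);m[y0:y1,x0:x1]=1;return m
Z=W[...,2]
for n,R in(("left",roi(222,275,230,285)),("right",roi(295,345,240,278))):
    P=box(n,R&(Z>.108))
    box(n+" high",R&(Z>.126)); box(n+" low",R&(Z>.108)&(Z<.126))
box("bridge",roi(235,305,192,212)&(Z>.106)&(Z<.12))
box("cap",roi(255,285,155,180)&(Z>.183))
gm=roi(200,365,180,300)&(g>r+40)&(g>b+40)&(abs(Z-.1)<.006);box("board",gm)
rm=roi(350,445,190,300)&(Z>.075)&(Z<.095)&(r>120)&(g<60);box("binrim",rm)
big=cv2.resize(im[180:300,200:360].astype(np.uint8),None,fx=5,fy=5,interpolation=2);cv2.imwrite("pics/crop.png",big)
```

```text
left 665 rect [446.4  66.3] [99.1 52.9] 46.5 z [0.116 0.13  0.134]
left high 462 rect [443.6  56.1] [62. 42.] 48.8 z [0.128 0.131 0.135]
left low 203 rect [445.8  66.5] [102.7  42.7] 41.3 z [0.114 0.118 0.122]
right 662 rect [ 455.7 -105.8] [50.6 71.2] 1.0 z [0.116 0.133 0.138]
right high 367 rect [ 466.6 -105.7] [28.6 70.6] 1.2 z [0.132 0.135 0.139]
right low 295 rect [ 454.7 -105.6] [71.9 49.6] 88.7 z [0.115 0.119 0.122]
bridge 640 rect [592.9  18.4] [149.4  33.8] 85.8 z [0.107 0.111 0.116]
cap 162 rect [659.8  21.8] [33.1 29.9] 1.4 z [0.184 0.188 0.191]
board 11736 rect [499.6 -14.1] [360.4 239.1] 88.9 z [0.096 0.1   0.103]
binrim 606 rect [ 493.8 -307.4] [220.2 239.7] 88.8 z [0.08  0.084 0.087]
```

View pics/crop.png

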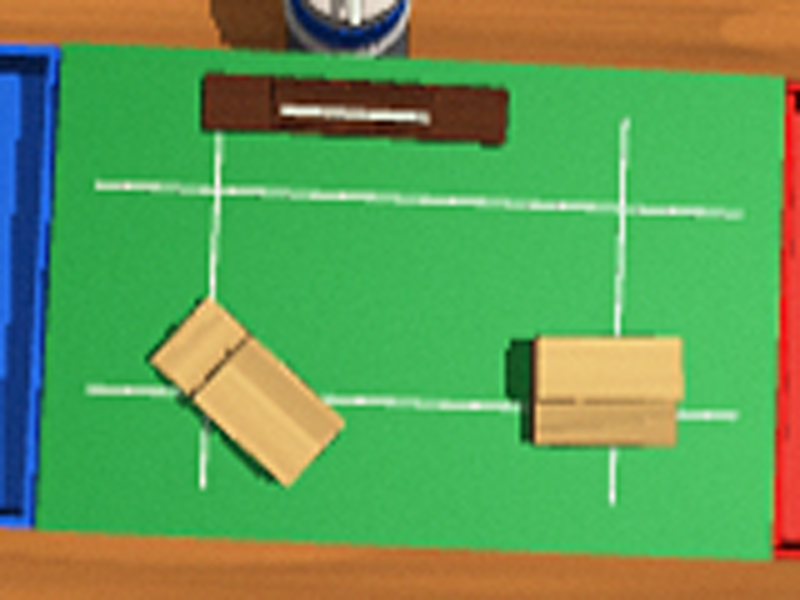

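The crop shows offcut a at about 46.5° with its step at the upper left end. Offcut b is square to the board with its high side towards +x. I'll start with b, closing along its length.

```bash
cat >> h.py <<'E'
from scipy.spatial.transform import Rotation as Rn
def plan(x,y,ztip,yaw):
    s=telemetry.observe();R=Rn.from_euler("xyz",s["tool_rot"])
    d=R.inv().apply(np.array([x,y,ztip+.178])-s["tool_pos"])*1000
    print("shift",np.round(d,1),"roll",round(-(yaw-s["tool_rot"][2]),3),"t",s["time"])
E
python3 -c "
from h import *
plan(.459,-.106,.19,-.02)"
```

```text
shift [ 417.  -305.7   36.6] roll 0.277 t 0.1
```

```bash
for i in 1; do python3 -m crank '[[1,417,-306,0,0.277],[1,417,-306,0,0.277],[1,417,-306,0,0.277],[1,417,-306,0,0.277],[1,417,-306,0,0.277],[1,417,-306,0,0.277],[1,417,-306,0,0.277],[1,417,-306,0,0.277],[1,417,-306,0,0.277],[1,417,-306,0,0.277],[1,417,-306,0,0.277],[1,417,-306,0,0.277]]' 12; done
python3 -m crank '[[1,0,0,0,0]]'
python3 -c "
from h import *
plan(.459,-.106,.105,-.02)"
```

```text
time: 1.1
tool_pos: [0.4475, -0.119, 0.4046]
tool_rot: [3.142, 0.0, -0.02]
contact_force: [0.4, -1.9, 0.4]
opening: 0.0916
grip_force: 0.0
time: 1.18
tool_pos: [0.4496, -0.1158, 0.4045]
tool_rot: [-3.139, -0.001, -0.014]
contact_force: [-1.9, 0.1, -0.1]
opening: 0.0921
grip_force: 0.0
shift [  9.1  -9.7 121.5] roll 0.006 t 1.1833
```

```bash
python3 -m crank '[[1,9,-10,20,0],[1,9,-10,50,0],[1,9,-10,70,0],[1,9,-10,70,0],[1,9,-10,70,0]]'
python3 - <<'E'
from h import *
plan(.459,-.106,.105,-.02)
im,W=cloud("scene");cv2.imwrite("pics/s1.png",cv2.resize(im[100:240,180:400,::-1],None,fx=3.5,fy=3.5))
E
```

```text
time: 1.6
tool_pos: [0.4558, -0.1113, 0.3342]
tool_rot: [-3.141, 0.002, -0.02]
contact_force: [0.2, -0.1, -0.3]
opening: 0.0921
grip_force: 0.0
shift [ 3.2 -5.3 51.2] roll -0.0 t 1.6
```

View pics/s1.png

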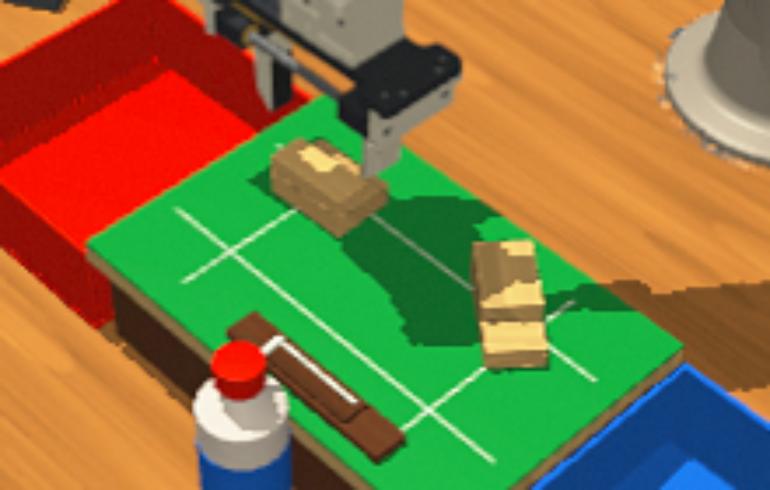

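The fingers straddle offcut b, with tips at (275,100) and (380,170) in the crop. I'll descend and grip.

```bash
python3 -m crank '[[1,3,-5,0,0],[1,3,-5,25,0],[1,3,-5,45,0],[1,3,-5,51,0],[1,3,-5,51,0],[1,3,-5,51,0]]' 15
python3 -c "
from h import *
plan(.459,-.106,.105,-.02)"
```

```text
time: 2.15
tool_pos: [0.4596, -0.1064, 0.2848]
tool_rot: [3.141, -0.001, -0.02]
contact_force: [0.5, 0.6, 0.3]
opening: 0.0917
grip_force: 0.0
shift [-0.6 -0.4  1.8] roll -0.0 t 2.15
```

```bash
python3 -m crank '[[-1,0,0,0,0],[-1,0,0,0,0],[-1,0,0,0,0],[-1,0,0,0,0],[-1,0,0,0,0],[-1,0,0,0,0],[-1,0,0,-20,0],[-1,0,0,-50,0],[-1,0,0,-50,0]]' 15
python3 -c "
from h import *
plan(.535,-.31,.145,-.02)"
```

```text
time: 2.9
tool_pos: [0.4602, -0.1066, 0.3379]
tool_rot: [3.139, -0.007, -0.02]
contact_force: [2.0, -0.2, 0.3]
opening: 0.0699
grip_force: 15.0
shift [ 78.8 201.8  16. ] roll -0.0 t 2.9
```

```bash
python3 -m crank '[[-1,40,100,0,0],[-1,79,202,0,0],[-1,79,202,0,0],[-1,79,202,0,0],[-1,79,202,0,0],[-1,79,202,0,0],[-1,79,202,0,0],[-1,79,202,0,0]]'
python3 -c "
from h import *
plan(.54,-.307,.035,-.02)"
```

```text
time: 3.57
tool_pos: [0.5336, -0.3097, 0.3325]
tool_rot: [-3.14, 0.002, -0.021]
contact_force: [0.4, 0.4, -0.8]
opening: 0.0703
grip_force: 15.0
shift [  6.6  -2.6 119.5] roll -0.001 t 3.5667
```

```bash
python3 -m crank '[[-1,7,-3,30,0],[-1,7,-3,60,0],[-1,7,-3,90,0],[-1,7,-3,119,0],[-1,7,-3,119,0],[-1,7,-3,119,0],[0.8,7,-3,119,0],[0.8,7,-3,119,0],[0.8,7,-3,119,0],[0.8,7,-3,119,0]]'
python3 -m crank '[[0.8,0,0,-40,0],[0.8,0,0,-80,0],[1,0,0,-120,0],[1,0,0,-150,0],[1,0,0,-150,0],[1,0,0,-150,0]]'
python3 -c "
from h import *
plan(.448,.060,.18,.82)"
```

```text
time: 4.4
tool_pos: [0.5413, -0.3071, 0.2165]
tool_rot: [3.14, -0.002, -0.02]
contact_force: [-0.3, 0.1, 0.7]
opening: 0.0826
grip_force: 0.0
time: 4.9
tool_pos: [0.541, -0.307, 0.3677]
tool_rot: [3.138, -0.005, -0.02]
contact_force: [-1.1, 0.1, -0.4]
opening: 0.092
grip_force: 0.0
shift [-100.5 -365.1    8. ] roll -0.84 t 4.9
```

```bash
python3 -m crank '[[1,-100,-365,0,-0.84],[1,-100,-365,0,-0.84],[1,-100,-365,0,-0.84],[1,-100,-365,0,-0.84],[1,-100,-365,0,-0.84],[1,-100,-365,0,-0.84],[1,-100,-365,0,-0.84],[1,-100,-365,0,-0.84],[1,-100,-365,0,-0.84],[1,-100,-365,0,-0.84],[1,-100,-365,0,-0.84],[1,-100,-365,0,-0.84]]'
python3 - <<'E'
from h import *
plan(.448,.060,.105,.82)
im,W=cloud("scene");cv2.imwrite("pics/s2.png",cv2.resize(im[80:240,150:400,::-1],None,fx=3.2,fy=3.2))
E
```

```text
time: 5.9
tool_pos: [0.4483, 0.0599, 0.364]
tool_rot: [-3.141, 0.001, 0.821]
contact_force: [0.3, -0.4, 0.3]
opening: 0.092
grip_force: 0.0
shift [-0.1 -0.2 81. ] roll 0.001 t 5.9
```

View pics/s2.png

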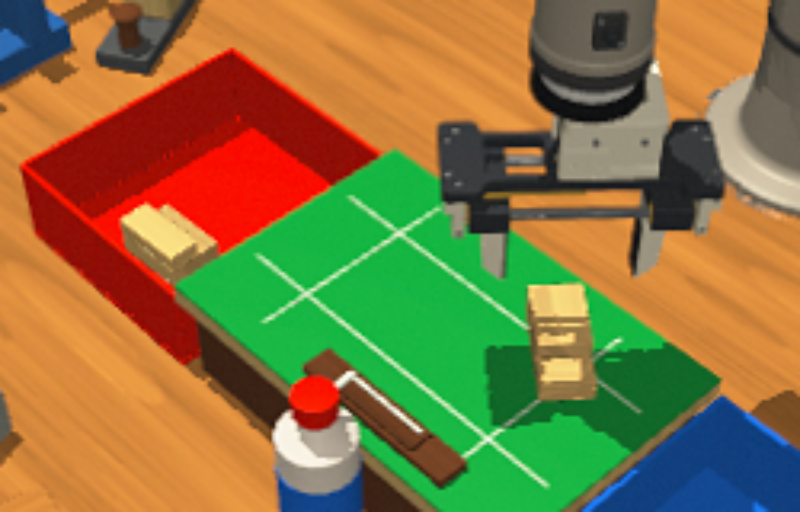

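Offcut b is lying in the red bin at (165,240). The open fingers are centred over offcut a at (560,335).

```bash
python3 -m crank '[[1,0,0,30,0],[1,0,0,60,0],[1,0,0,79,0],[1,0,0,79,0],[1,0,0,79,0],[-1,0,0,79,0],[-1,0,0,79,0],[-1,0,0,79,0],[-1,0,0,79,0],[-1,0,0,79,0],[-1,0,0,79,0],[-1,0,0,79,0]]' 15
python3 -m crank '[[-1,0,0,-20,0],[-1,0,0,-55,0],[-1,0,0,-55,0],[-1,0,0,-55,0]]'
python3 -c "
from h import *
plan(.44,-.31,.155,.0)"
```

```text
time: 6.95
tool_pos: [0.4484, 0.0601, 0.2859]
tool_rot: [3.141, -0.0, 0.82]
contact_force: [1.0, -0.6, -0.5]
opening: 0.0497
grip_force: 0.0
time: 7.28
tool_pos: [0.4487, 0.0601, 0.3421]
tool_rot: [3.139, -0.002, 0.82]
contact_force: [-1.0, 0.2, -0.6]
opening: 0.0416
grip_force: 15.0
shift [-276.6  246.1    9.2] roll 0.82 t 7.2833
```

```bash
python3 -m crank '[[-1,-280,246,-10,0.82],[-1,-280,246,-10,0.82],[-1,-280,246,-10,0.82],[-1,-280,246,-10,0.82],[-1,-280,246,-10,0.82],[-1,-280,246,-10,0.82],[-1,-280,246,-10,0.82],[-1,-280,246,-10,0.82],[-1,-280,246,-10,0.82],[-1,-280,246,-10,0.82],[-1,-280,246,-10,0.82],[-1,-280,246,-10,0.82]]'
python3 - <<'E'
from h import *
plan(.437,-.307,.035,.0)
im,W=cloud("scene");cv2.imwrite("pics/s3.png",cv2.resize(im[50:210,130:380,::-1],None,fx=3.2,fy=3.2))
E
```

```text
time: 8.28
tool_pos: [0.4368, -0.3121, 0.3493]
tool_rot: [-3.139, 0.002, -0.001]
contact_force: [0.4, 0.5, -0.6]
opening: 0.0411
grip_force: 15.0
shift [  0.4  -4.8 136.3] roll -0.001 t 8.2833
```

View pics/s3.png

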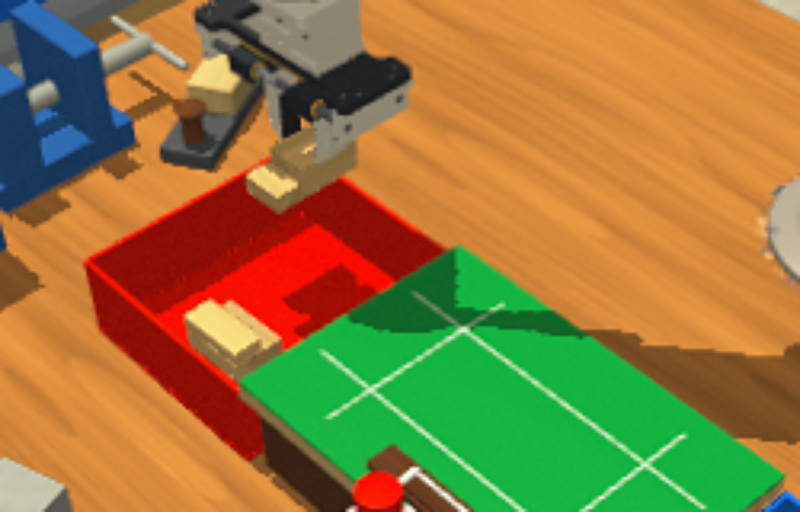

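Offcut a is held level at (300,165), somewhat high in the grip, over the near half of the bin. I'll lower it and release.

```bash
python3 -m crank '[[-1,0,-5,35,0],[-1,0,-5,70,0],[-1,0,-5,100,0],[-1,0,-5,122,0],[-1,0,-5,125,0],[-1,0,-5,125,0],[-0.1,0,-5,125,0],[0.2,0,-5,125,0],[0.3,0,-5,125,0],[0.3,0,-5,125,0],[0.3,0,-5,125,0]]'
python3 -m crank '[[0.3,0,0,-40,0],[0.3,0,0,-80,0],[0,0,0,-120,0],[-1,0,0,-160,0],[-1,0,0,-190,0],[-1,0,0,-190,0],[-1,0,0,-190,0],[-1,0,0,-190,0]]'
python3 - <<'E'
from h import *
plan(.66,.022,.23,.0)
im,W=cloud("top");b,g,r=[im[...,2-i].astype(int) for i in range(3)]
Z=W[...,2];m=(W[...,0]>.385)&(W[...,0]<.605)&(W[...,1]>-.405)&(W[...,1]<-.205)&(g>90)&(r>140)&(Z<.085)
n,l,st,c=cv2.connectedComponentsWithStats(m.astype(np.uint8))
for i in range(1,n):
    if st[i,4]>80: print(st[i],np.round(np.nanmedian(W[l==i],0),3),np.nanmax(W[l==i][:,2]))
E
```

```text
time: 9.25
tool_pos: [0.4373, -0.3077, 0.2267]
tool_rot: [3.14, -0.001, -0.0]
contact_force: [0.0, 0.2, 0.4]
opening: 0.0584
grip_force: 0.0
time: 9.92
tool_pos: [0.4368, -0.3073, 0.4151]
tool_rot: [-3.141, 0.001, -0.0]
contact_force: [0.3, 0.5, -0.5]
opening: 0.0243
grip_force: 0.0
shift [ 223.1 -329.4    7.2] roll -0.0 t 9.9167
[379 217  28  22 547] [ 0.541 -0.307  0.037] 0.046143800121938625
[384 246  16   9 100] [ 0.485 -0.303  0.022] 0.028319084005140126
```

Both offcuts are in the bin. Next is the cap.

```bash
python3 -m crank '[[-1,223,-329,0,0],[-1,223,-329,0,0],[-1,223,-329,0,0],[-1,223,-329,0,0],[-1,223,-329,0,0],[-1,223,-329,0,0],[-1,223,-329,0,0],[-1,223,-329,0,0],[-1,223,-329,0,0],[-1,223,-329,0,0],[-1,223,-329,0,0],[-1,223,-329,0,0]]' 20
python3 - <<'E'
from h import *
plan(.66,.022,.190,.0)
im,W=cloud("scene");cv2.imwrite("pics/s4.png",cv2.resize(im[60:260,150:400,::-1],None,fx=3,fy=3))
E
```

```text
time: 10.97
tool_pos: [0.6606, 0.0226, 0.413]
tool_rot: [3.142, 0.004, 0.002]
contact_force: [-1.2, 0.0, 0.1]
opening: 0.0006
grip_force: 0.0
shift [-0.4  0.6 45. ] roll 0.002 t 10.9667
```

View pics/s4.png

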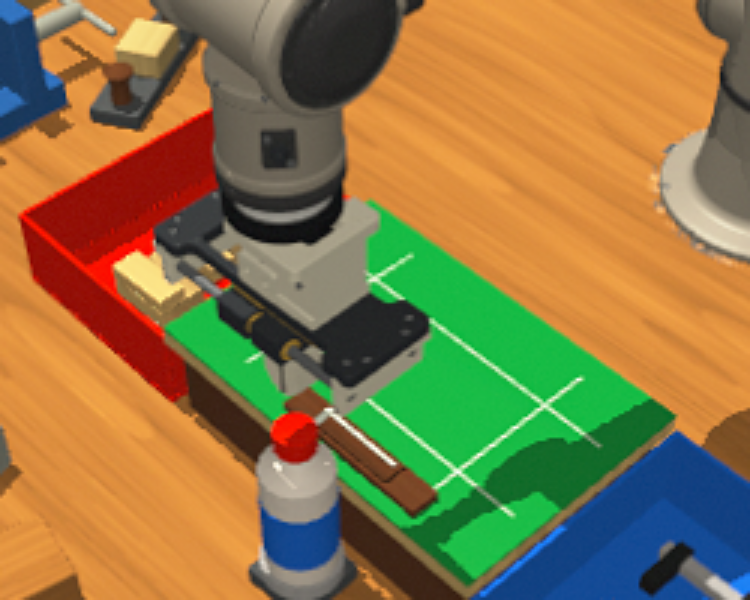

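The closed fingertips at (285,385) are directly above the red cap at (295,435). I'll press down slowly.

```bash
python3 -m crank '[[-1,0,0,30,0],[-1,0,0,42,0],[-1,0,0,46,0],[-1,0,0,49,0],[-1,0,0,51,0],[-1,0,0,53,0],[-1,0,0,53,0],[-1,0,0,53,0]]'
python3 -c "
from h import *
plan(.66,.022,.180,.0)"
```

```text
time: 11.68
tool_pos: [0.6604, 0.021, 0.3639]
tool_rot: [3.141, -0.002, -0.001]
contact_force: [-1.0, -1.7, 4.9]
opening: 0.0
grip_force: 1.8
shift [-0.4 -1.   5.9] roll -0.001 t 11.6833
```

```bash
python3 -m crank '[[-1,0,0,2,0],[-1,0,0,4,0],[-1,0,0,5,0],[-1,0,0,5,0],[-1,0,0,5,0]]'; python3 -m crank '[[-1,0,0,1,0],[-1,0,0,2,0],[-1,0,0,2,0],[-1,0,0,2,0],[-1,0,0,2,0]]'
```

```text
time: 12.1
tool_pos: [0.6605, 0.0212, 0.3587]
tool_rot: [3.141, -0.002, -0.0]
contact_force: [-1.8, -3.4, 6.9]
opening: 0.0009
grip_force: 3.4
time: 12.52
tool_pos: [0.6603, 0.0212, 0.3582]
tool_rot: [3.14, -0.004, -0.0]
contact_force: [-3.0, -2.7, 12.4]
opening: 0.0006
grip_force: 6.6
```

The force has risen past 7.2 N and the tool has stopped moving, so the cap is at its stop. I'll hold, then rise clear.

```bash
python3 -m crank '[[-1,0,0,0,0],[-1,0,0,0,0],[-1,0,0,0,0],[-1,0,0,0,0],[-1,0,0,0,0],[-1,0,0,0,0],[-1,0,0,-15,0],[-1,0,0,-40,0],[-1,0,0,-80,0],[-1,0,0,-110,0],[-1,0,0,-110,0]]'
python3 -m crank '[[-1,-120,150,0,0],[-1,-120,150,0,0],[-1,-120,150,0,0],[-1,-120,150,0,0],[-1,-120,150,0,0],[-1,-120,150,0,0],[-1,-120,150,0,0],[-1,-120,150,0,0],[-1,-120,150,0,0]]'
python3 - <<'E'
from h import *
im,W=cloud("top");cv2.imwrite("pics/t5.png",im[...,::-1])
im,W=cloud("scene");cv2.imwrite("pics/s5.png",im[...,::-1])
m=(W[...,0]>.63)&(W[...,0]<.69)&(abs(W[...,1]-.022)<.03)&(W[...,2]<.22);print("captop",np.percentile(W[m][:,2],97))
E
```

```text
time: 13.43
tool_pos: [0.6604, 0.0219, 0.4731]
tool_rot: [3.141, -0.013, 0.0]
contact_force: [0.2, -0.3, 1.1]
opening: 0.0002
grip_force: 0.0
time: 14.18
tool_pos: [0.541, -0.1275, 0.4653]
tool_rot: [-3.141, -0.0, 0.001]
contact_force: [-0.8, -0.6, 0.6]
opening: 0.0004
grip_force: 0.0
captop 0.18867079050130478
```

View pics/s5.png

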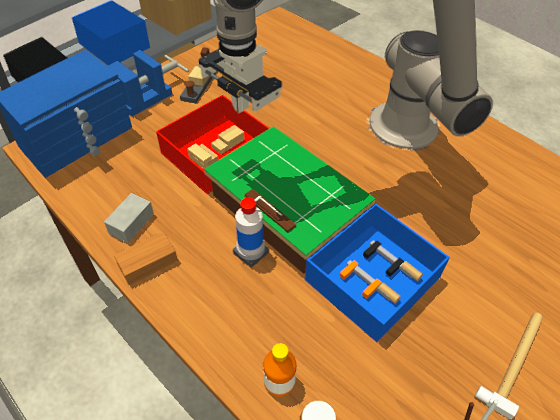

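Both offcuts lie flat in the red bin at (203,155) and (230,138). The cap is up at (249,205), the bridge is unmoved at (275,212), and the arm is clear.

```bash
python3 -c "
from cell import ticket
print(ticket.hand_in())"
```

```text
the job is handed in; nothing more can be done
None
```

The job is handed in at about 14 s of the 50 s allowed: both offcuts are in the red bin, the cap was pressed to its stop, held and is back up, and the bridge looks unmoved in the last picture; the judge's verdict was not shown.

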